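# Filter behind the tin

## Task

The amber filter in the drawer sits behind the tall aluminium tin. Move the tin aside into the spare well at the end of the front row, lay the amber filter flat in the blue side bin without dropping it, then stand the tin back upright in the well it came from.

Things in the scene. Friction and masses are not known exactly. Their poses are not given: they have to be found in the camera images.
- tin: Open aluminium tin, an upright cylinder 62 mm across, 92 mm tall, 60 to 130 g. Origin: centre of its underside. It stands in one of the four left front wells (round, 70 mm across, 7 mm deep), 69 mm in front (robot's side) of the amber filter, in the way of a gripper that goes for it. The other front wells hold lens caps and the tin's lid, up to 6 mm above the liner.
- filter_amber: Round filter with an amber (orange) top and black rim, lying flat: a disc 52 mm across, 20 mm thick, 30 to 65 g. Origin: centre of its underside. It lies in a back-row well (58 mm across, 7 mm deep), so 13 mm stand above the liner. The other back wells hold equal discs with green, blue and pale tops, 90 mm apart along the row.
- bin (a point): Centre of the inner floor of the fixed, empty blue bin on the drawer's left (+y) side, 12 mm above the table. Axes: y along the rows of wells, x from the drawer's front to its back, z up. Floor 160 mm (x) by 130 mm (y); walls 4 mm thick rise 41 mm above it, the outer one leaning outwards.
- spare_well (a point): Centre of the floor of the empty spare well, last of the front row at the right (-y) end: 70 mm across, 7 mm deep. All well floors are 21 mm, the liner's top 28 mm above the table. Axes as the bin's. All fixed: drawer sides 45 mm high, front panel 70 mm high and 79 mm before the front row's centre line, cabinet 112 mm high, about 125 mm behind the back row's centre line.
There are look-alikes about, which are no part of the job. Several things have the shape of the tin; the one meant has the colours described above.

How it is judged:
By the outcome, as a careful person would: the job done as asked, in the order asked, and still so for the second after the job is handed in, with the robot touching nothing.
It also fails if it takes over 66 s, if anything falls off the work surface, if the arm or the gripper's body presses on something with over 40 N, if the wrist force passes 120 N, or if a joint passes its speed limit or range.

## Robot

A 7-joint arm with a two-finger parallel gripper is mounted at the origin on the work surface. World frame = base frame: x ahead of the robot, y to its left, z up, the work surface at z = 0. Lengths are in mm, angles in rad, forces in N, time in s.
With the tool pointing down it reaches from about 425 to 875 mm from the base axis. Payload 8.4 kg.
Tool frame: the origin (TCP) lies on the centre line of the jaws, within the pads' length; the fingertips stand bot.tip_reach ahead of it and the grasp point (between the pads) lies 11 mm behind it (bot.tip_reach is the distance from the TCP to the fingertips, in mm); z points along the fingers, y is the line along which they close (so a half turn about z gives the same grasp; the last joint's range is limited). The gripper opens to 85 mm and grips with 20 to 120 N. Pads are 22 mm wide; open, the fingers measure 114 mm over their backs; the gripper's body (76 mm by 85 mm) begins 54 mm behind the grasp point. The pads swing forward as they close: fully open they stand 13 mm farther back than shut.
Start: joints at [-1.446, 0.333, 0.04, 1.465, -0.013, 1.343, -0.059], TCP at [144.262, 633.761, 239.308] pointing down, gripper open.
Joint ranges: [-2.58, 2.58], [-0.38, 2.09], [-1.3, 1.39], [0.25, 2.4], [-1.5, 4.64], [0.08, 2.09], [-2.65, 2.65]. Speed limits (rad/s): [2.22, 2.22, 2.79, 2.79, 3.14, 3.14, 3.14].

## Interface

Orientations are given as a 3x3 rotation matrix whose columns are the frame's x, y, z axes.
In Python, from plant import bot gives the robot as it stands.
- The arm moves only by the tool arm_command, never from a script. Its argument "increments" is a list that holds one entry, the list of rows, each a list of 5 numbers: the shift along the tool's x, y, z in mm, then the turn about the tool's z in rad, then the opening, from 0 (shut) to 1 (fully open). A call has exactly 8 rows; each row shifts and turns the commanded pose from where the row before left it, along the tool's axes as they then stand; what a row does not reach is not made up. A row lasts 1/8 s, in which the tool goes at most 62.5 mm and 10.7 degrees, less where a joint would pass 70% of its speed; a pose out of reach is approached as far as the arm can. A call is refused whole if a number of a shift passes 62.5 or a number of a turn 0.188, either way. A call with a gripper value outside its range is refused whole. The fingers move at their own pace and stop on an object; "force" is the grip in N (left out, the last holds). Time passes only in rows, so rows that do not move let the fingers close, or fill a call up. It gives the time, the measured TCP pose, the force, the opening and the grip force at its end, in the units of the state.
- bot.observe(): the state, without advancing time (a new reading comes with each control period).
- bot.get_image(name): name is "scene" or "side" or "wrist"; returns a dict with "img" (400x640x3 uint8, blue, green, red), "fov_y" (degrees; the focal length in pixels is half the picture's height over the tangent of half this angle, whatever the lens; pixels are square), "cx", "cy" (the principal point, pixels), "origin" and "orientation" of the camera in the world. Camera axes: x right, y down, z forward; pixel columns grow to the right and rows downward; lengths in mm; the calibration is good to about 2 mm. The wrist camera is an equidistant fisheye: a pixel r from the principal point sees the ray r / f radians off the axis. A picture is of the moment at which its call begins. There is no depth.
- bot.close_job(): hands the job in; it is judged then, once.
The state is a dict: "time": time; "joint_positions": joint angles; "qd": joint speeds; "tau": joint torques, N m; "ee_pos": TCP position; "tcp_rot": TCP orientation; "ft_force": force on the tool from outside, world axes, zero at the start; "moment": the same for the moment, N m; "width": opening from 0.0 (shut) to 1.0 (fully open); "grip_force": force on a finger pad.
Only numpy, scipy, OpenCV 4.12 (cv2) and the standard library are available. Lean on these libraries where they do the work, as an engineer would, in place of code of your own. Each camera call takes 0.05 s, during which the arm holds its last target. There are 200 camera calls.

## Working session

There is one attempt and no reset: what is moved stays moved. The work goes in short steps, Python scripts to look and compute and a tool call to move; the robot and the scene stay as the last step left them, time stands still between calls to the robot, and variables do not carry over. Pictures are saved under pics/ and viewed, at most 11 in all, crops included, and the job is handed in when it is done.

Besides the shell and the picture viewer there is one more tool, called after "Call:" as name(argument=value, ...), one argument or row to a line, values as JSON. arm_command: Moves the arm, as the interface text tells. Its arguments: {"type":"object","properties":{"increments":{"type":"array"},"force":{"type":"number"}},"required":["increments"]}

```bash
mkdir -p pics; ls; python3 - <<'E'
from plant import bot
import cv2,numpy as np
for n in ("scene","side"):
    d=bot.get_image(n); cv2.imwrite(f"pics/{n}0.png",d["img"]); print(n,d["fov_y"],d["cx"],d["cy"],d["origin"],d["orientation"])
o=bot.observe(); print(o["time"],o["ee_pos"],o["tcp_rot"],o["width"],bot.tip_reach)
E
```

```text
pics
scene 54.504043859099475 318.6480771281708 206.6424315025763 [ 787.6816705  -363.88690988  577.73590546] [[ 0.79672635  0.43563246 -0.41886928]
 [ 0.60429045 -0.5831612   0.54291442]
 [-0.00775717 -0.68567293 -0.72786843]]
side 50.14698427922517 321.51607369040136 200.74489841201608 [292.10023848 582.8005019  674.11851419] [[-0.95459009 -0.2071305   0.21413716]
 [-0.29738955  0.70546191 -0.64333736]
 [-0.01781082 -0.67780562 -0.73502539]]
0.1 [144.16888078 633.38030182 238.50332665] [[-9.75059446e-01  2.21943725e-01 -2.43611431e-04]
 [ 2.21943839e-01  9.75058305e-01 -1.49475608e-03]
 [-9.42163839e-05 -1.51154409e-03 -9.99998853e-01]] 1.0004143546096207 8.0
```

View pics/scene0.png

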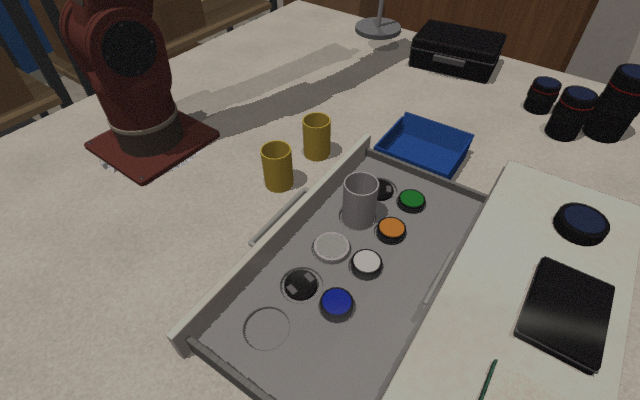

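View pics/side0.png

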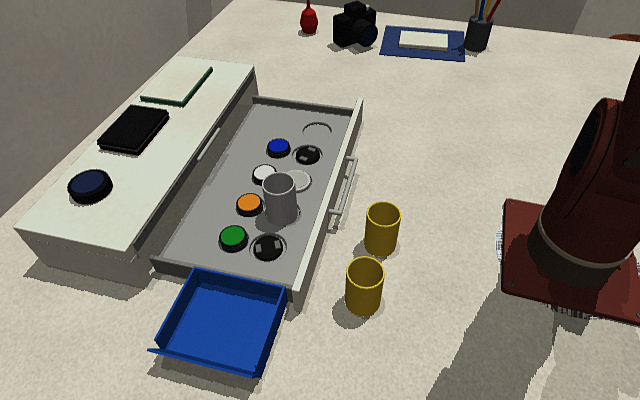

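The scene view shows the aluminium tin at (361,200), with the amber disc behind it at (391,229). The empty spare well is at (267,328) and the blue bin at (425,147). The yellow cylinders at (277,165) and (316,135) have the tin's shape but the wrong colour. The green, pale and blue discs are at (411,200), (367,263) and (337,303). The side view shows the tin at (279,198), amber at (249,204), the spare well at (318,129) and the bin at (220,322). The grey tin in the well with the orange disc behind it fits the description, so I'll confirm it in a crop.

```bash
cat > h.py <<'E'
import numpy as np,cv2
from plant import bot
def ray(d,u,v):
    f=200/np.tan(np.radians(d["fov_y"])/2); x,y=(u-d["cx"])/f,(v-d["cy"])/f
    if d.get("fish"):
        r=np.hypot(x,y)+1e-9; c=np.array([x/r*np.sin(r),y/r*np.sin(r),np.cos(r)])
    else: c=np.array([x,y,1.])
    return np.array(d["orientation"])@c
def onz(d,u,v,z):
    r=ray(d,u,v); o=np.array(d["origin"]); return (o+r*(z-o[2])/r[2])[:2]
def proj(d,p):
    f=200/np.tan(np.radians(d["fov_y"])/2); c=np.array(d["orientation"]).T@(np.array(p)-d["origin"])
    if d.get("fish"):
        rr=np.hypot(c[0],c[1]); t=np.arctan2(rr,c[2]); return d["cx"]+f*t*c[0]/rr,d["cy"]+f*t*c[1]/rr
    return d["cx"]+f*c[0]/c[2],d["cy"]+f*c[1]/c[2]
def img(n):
    d=bot.get_image(n); d["fish"]=n=="wrist"; return d
E
python3 - <<'E'
from h import *
s,d=img("scene"),img("side")
for n,a,b,z in [("amber",(392,228),(249,202.5),41),("tin",(361,184.5),(280,184.5),113),("spare",(267,328),(318,129.5),28),("green",(411.5,199),(233,236.5),41),("blue",(337,300),(278.5,146.5),41)]:
    print(n,onz(s,*a,z).round(1),onz(d,*b,z).round(1))
a=cv2.resize(s["img"][120:360,220:500],None,fx=2.4,fy=2.4,interpolation=cv2.INTER_CUBIC)
b=cv2.resize(d["img"][100:400,140:400],None,fx=2,fy=2,interpolation=cv2.INTER_CUBIC)
cv2.imwrite("pics/c1.png",a); cv2.imwrite("pics/c2.png",b)
E
```

```text
amber [616.7  73.4] [615.4  74.4]
tin [547.2  68.8] [541.7  74.2]
spare [ 560.6 -200.2] [ 558.6 -205.2]
green [610.1 159.9] [609.  162.8]
blue [ 621.5 -104.7] [ 621.3 -104.8]
```

View pics/c1.png

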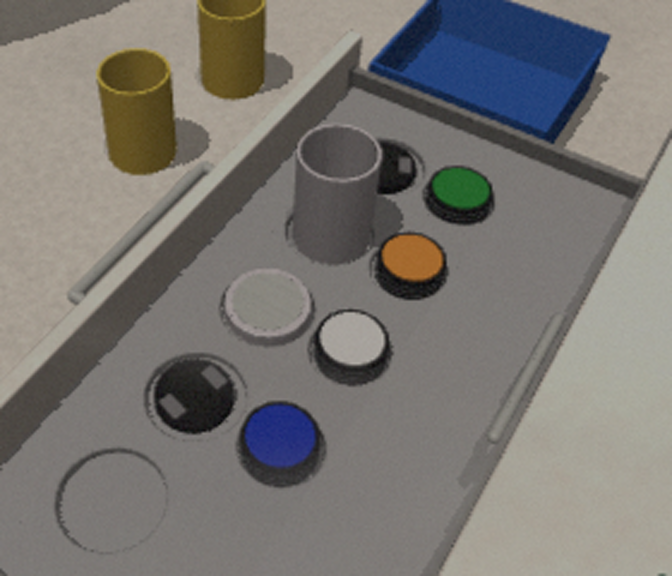

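View pics/c2.png

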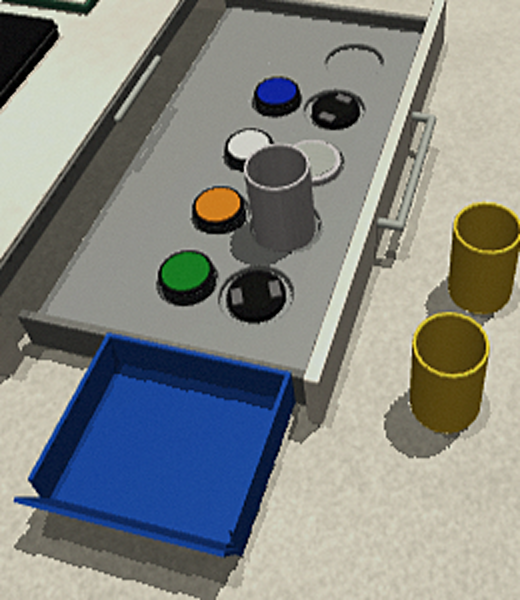

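The crops confirm it: grey tin with its rim at (361,184.6) and the orange-topped disc at (392,227.5) directly behind it. Both yellow cups are outside the drawer. I'll turn square to the rows and go above the tin.

Call:
arm_command(
  increments=[
    [[0,0,0,-0.134,1],[0,0,0,-0.135,1],[-27,-41.5,0,0,1],[-27,-41.5,0,0,1],[-27,-41.5,0,0,1],[-27,-41.5,0,0,1],[-27,-41.5,0,0,1],[-27,-41.5,0,0,1]],
  ],
  force=35,
)

```text
time: 1.2
ee_pos: [318.1, 390.8, 239.3]
tcp_rot: [[-0.999, -0.045, 0.0], [-0.045, 0.999, 0.0], [-0.0, 0.0, -1.0]]
ft_force: [0.1, -0.2, -0.4]
width: 1.001
grip_force: 0.0
```

Call:
arm_command(
  increments=[
    [[-27,-41.5,0,0,1],[-27,-41.5,0,0,1],[-27,-41.5,0,0,1],[-27,-41.5,0,0,1],[-27,-41.5,0,0,1],[-27,-41.5,0,0,1],[-27,-41.5,0,0,1],[-27,-41.5,0,0,1]],
  ],
)

```text
time: 2.2
ee_pos: [548.8, 69.1, 239.4]
tcp_rot: [[-0.999, -0.046, 0.0], [-0.046, 0.999, 0.0], [-0.0, 0.0, -1.0]]
ft_force: [0.4, 0.4, 0.2]
width: 1.0
grip_force: 0.0
```

```bash
python3 - <<'E'
from h import *
o=bot.observe(); print(o["time"],o["ee_pos"],o["tcp_rot"],o["width"],bot.tip_reach,o["ft_force"])
d=img("side");w=img("wrist")
print(onz(d,204,286,12),onz(d,279,299,12),onz(d,165,350,12),onz(d,254,372,12))
print(w["origin"],w["orientation"],w["fov_y"],w["cx"],w["cy"])
for p in [(547,71,113),(616,74,41),(559,-199,28)]: print(proj(w,p))
cv2.imwrite("pics/w1.png",w["img"])
E
```

```text
2.2 [548.78596825  69.12370341 239.40720935] [[-9.98964170e-01 -4.55031985e-02  2.12623117e-04]
 [-4.55031543e-02  9.98964173e-01  2.08273273e-04]
 [-2.21879976e-04  1.98382515e-04 -9.99999956e-01]] 1.0003973244524393 8.0 [0.42470425 0.35208694 0.21542389]
[625.14784745 260.74944541] [486.83048016 246.46731315] [629.16314482 385.13892841] [478.07026905 375.8451217 ]
[473.89030927  59.8541436  373.58927475] [[-0.03733861  0.95109909  0.30662085]
 [ 0.99929986  0.03626477  0.00920055]
 [-0.0023689   0.30674971 -0.95178727]] 65.70646984690485 318.53732312689647 204.00270699764886
(np.float64(328.8608116779547), np.float64(192.56815431160277))
(np.float64(326.7795578724252), np.float64(232.8419405444748))
(np.float64(121.6158713976861), np.float64(178.01457857585092))
```

View pics/w1.png

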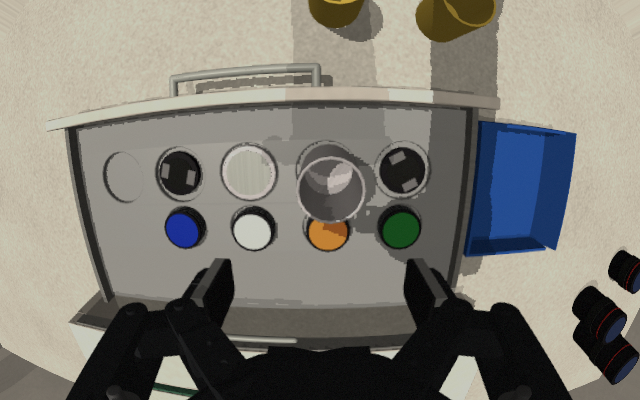

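The wrist view shows the tin's rim centred at (331,189), amber at (328,230), green at (401,227), blue at (184,229) and the spare well at (123,177). The bin floor runs roughly from (490,124) to (545,245).

```bash
python3 - <<'E'
from h import *
w=img("wrist")
for n,u,v,z in [("tinrim",331,189,113),("amber",328,230,41),("green",401,227,41),("blue",184,229,41),("pale",254,229,41),("spare",123,177,28)]: print(n,onz(w,u,v,z))
E
```

```text
tinrim [542.15155251  75.02397601]
amber [610.67059216  77.49253488]
green [604.40422245 164.09174733]
blue [ 618.10175061 -100.55866516]
pale [613.06904958  -9.51646295]
spare [ 555.57909863 -193.8401554 ]
```

Call:
arm_command(
  increments=[
    [[3.6,3.6,20,0,1],[0,0,25,0,1],[0,0,25,0,1],[0,0,25,0,1],[0,0,25,0,1],[0,0,24,0,1],[0,0,20,0,1],[0,0,0,0,1]],
  ],
)

```text
time: 3.35
ee_pos: [542.8, 74.8, 74.0]
tcp_rot: [[-0.999, -0.047, -0.003], [-0.047, 0.999, -0.001], [0.003, -0.0, -1.0]]
ft_force: [0.5, -0.1, 0.6]
width: 1.004
grip_force: 0.0
```

Call:
arm_command(
  increments=[
    [[0,0,0,0,0.5],[0,0,0,0,0.5],[0,0,0,0,0.5],[0,0,0,0,0.5],[0,0,0,0,0.5],[0,0,0,0,0.5],[0,0,0,0,0.5],[0,0,0,0,0.5]],
  ],
  force=35,
)

```text
time: 4.35
ee_pos: [545.0, 74.1, 76.6]
tcp_rot: [[-0.999, -0.045, 0.002], [-0.045, 0.999, 0.001], [-0.002, 0.001, -1.0]]
ft_force: [-2.1, 0.4, 6.8]
width: 0.729
grip_force: 38.0
```

Call:
arm_command(
  increments=[
    [[0,0,-5,0,0.5],[0,0,-10,0,0.5],[0,0,-15,0,0.5],[0,0,-15,0,0.5],[0,0,0,0,0.5],[0,-15,0,0,0.5],[0,-30,0,0,0.5],[0,-35,0,0,0.5]],
  ],
)

```text
time: 5.35
ee_pos: [547.5, -7.7, 119.7]
tcp_rot: [[-0.999, -0.046, -0.001], [-0.046, 0.999, -0.0], [0.001, -0.0, -1.0]]
ft_force: [0.4, 0.3, -1.3]
width: 0.729
grip_force: 38.3
```

Call:
arm_command(
  increments=[
    [[0,-35,0,0,0.5],[0,-35,0,0,0.5],[0,-35,0,0,0.5],[0,-35,0,0,0.5],[0,-30,0,0,0.5],[0,-15,0,0,0.5],[0,-5,0,0,0.5],[0,0,0,0,0.5]],
  ],
)

```text
time: 6.35
ee_pos: [556.5, -195.2, 120.1]
tcp_rot: [[-0.999, -0.046, -0.0], [-0.046, 0.999, 0.0], [0.0, 0.0, -1.0]]
ft_force: [1.1, 0.1, -0.0]
width: 0.728
grip_force: 38.4
```

```bash
python3 - <<'E'
from h import *
o=bot.observe(); print(o["ee_pos"],o["tcp_rot"],o["width"],o["ft_force"])
d=img("side");w=img("wrist")
a=cv2.resize(d["img"][60:240,200:400],None,fx=3,fy=3,interpolation=cv2.INTER_CUBIC)
cv2.imwrite("pics/s2.png",a)
E
```

```text
[ 556.52392413 -195.23253117  120.08993601] [[-9.98956273e-01 -4.56748102e-02 -4.19298627e-04]
 [-4.56749674e-02  9.98956284e-01  3.73138885e-04]
 [ 4.01817951e-04  3.91900881e-04 -9.99999842e-01]] 0.7283252927069901 [ 1.11174585  0.06893038 -0.03866107]
```

View pics/s2.png

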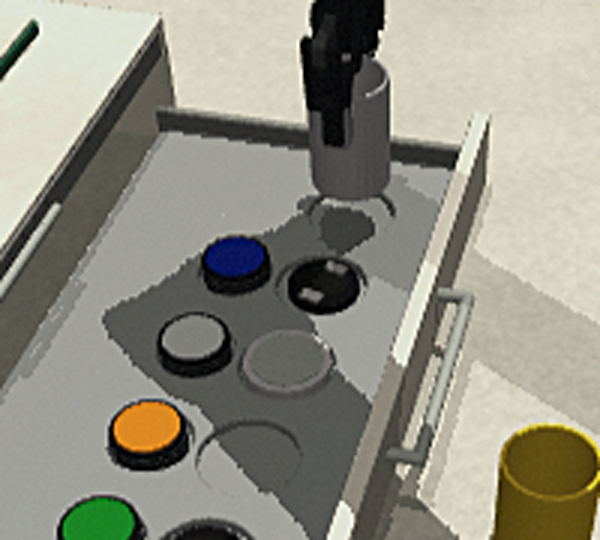

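The side crop shows the tin held upright over the spare well at (350,215), and its own empty well at (248,458).

Call:
arm_command(
  increments=[
    [[-0.5,0,8,0,0.5],[0,0,10,0,0.5],[0,0,8,0,0.5],[0,0,6,0,0.5],[0,0,4,0,0.5],[0,0,3,0,0.5],[0,0,2.5,0,0.5],[0,0,0,0,0.5]],
  ],
)

```text
time: 7.45
ee_pos: [557.0, -195.8, 78.8]
tcp_rot: [[-0.999, -0.045, -0.0], [-0.045, 0.999, -0.0], [0.0, -0.0, -1.0]]
ft_force: [-0.9, 0.1, -1.0]
width: 0.728
grip_force: 38.4
```

Call:
arm_command(
  increments=[
    [[0,0,1,0,0.5],[0,0,1,0,0.5],[0,0,0.5,0,0.5],[0,0,0,0,0.5],[0,0,0,0,0.8],[0,0,0,0,1],[0,0,0,0,1],[0,0,0,0,1]],
  ],
)

```text
time: 8.45
ee_pos: [557.0, -195.9, 76.3]
tcp_rot: [[-0.999, -0.045, -0.0], [-0.045, 0.999, -0.0], [0.0, -0.0, -1.0]]
ft_force: [1.0, 0.4, -0.6]
width: 0.999
grip_force: 0.0
```

Call:
arm_command(
  increments=[
    [[0,0,-5,0,1],[0,0,-15,0,1],[0,0,-20,0,1],[0,0,-20,0,1],[0,0,-20,0,1],[0,0,-20,0,1],[-8,30,-10,0,0.85],[-10,40,0,0,0.85]],
  ],
)

```text
time: 9.45
ee_pos: [572.4, -125.7, 188.6]
tcp_rot: [[-0.999, -0.043, 0.003], [-0.043, 0.999, -0.0], [-0.003, -0.001, -1.0]]
ft_force: [0.8, 0.1, 0.3]
width: 0.851
grip_force: 0.0
```

Call:
arm_command(
  increments=[
    [[-10,40,0,0,0.85],[-10,40,0,0,0.85],[-10,40,0,0,0.85],[-10,40,0,0,0.85],[-10,40,0,0,0.85],[0,0,20,0,0.85],[0,0,20,0,0.85],[0,0,0,0,0.85]],
  ],
)

```text
time: 10.45
ee_pos: [611.4, 75.2, 144.5]
tcp_rot: [[-0.999, -0.043, -0.003], [-0.043, 0.999, -0.001], [0.003, -0.001, -1.0]]
ft_force: [1.0, -0.3, 0.7]
width: 0.85
grip_force: 0.0
```

```bash
python3 - <<'E'
from h import *
o=bot.observe(); print(o["time"],o["ee_pos"],o["tcp_rot"],o["width"],o["ft_force"])
w=img("wrist"); cv2.imwrite("pics/w3.png",w["img"])
print(proj(w,(612,76.5,41)),proj(w,(557,-195.9,113)))
E
```

```text
10.45 [611.43092633  75.19620784 144.54214006] [[-0.99906476 -0.04311062 -0.00332856]
 [-0.04310593  0.99906943 -0.00146777]
 [ 0.00338874 -0.00132292 -0.99999338]] 0.84974111496263 [ 0.99817105 -0.28971298  0.73068832]
(np.float64(320.0579013209093), np.float64(206.70675558795025)) (np.float64(1.865573704712574), np.float64(157.68211602096417))
```

View pics/w3.png

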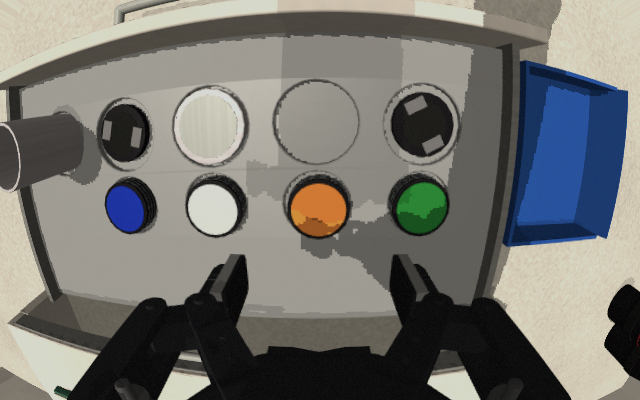

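The wrist view shows amber at (319,210), centred between the pads, and its front well is empty. The tin stands upright in the spare well at the left, (40,150). I'll descend with the jaws partly closed.

Call:
arm_command(
  increments=[
    [[-2,0.5,20,0,0.75],[0,0,25,0,0.75],[0,0,25,0,0.75],[0,0,18,0,0.75],[0,0,10,0,0.75],[0,0,5,0,0.75],[0,0,0,0,0.75],[0,0,0,0,0.75]],
  ],
)

```text
time: 11.5
ee_pos: [615.3, 77.6, 44.0]
tcp_rot: [[-0.999, -0.045, 0.001], [-0.045, 0.999, 0.0], [-0.001, 0.0, -1.0]]
ft_force: [0.3, 0.1, 0.8]
width: 0.751
grip_force: 0.0
```

```bash
python3 - <<'E'
from h import *
o=bot.observe(); print(o["time"],o["ee_pos"],o["width"],o["ft_force"],bot.tip_reach)
w=img("side"); cv2.imwrite("pics/s4.png",cv2.resize(w["img"][140:290,180:340],None,fx=4,fy=4,interpolation=cv2.INTER_CUBIC))
E
```

```text
11.5 [615.27037179  77.62667564  44.04610381] 0.7506206789211748 [0.2676614  0.06160117 0.83400899] 8.0
```

View pics/s4.png

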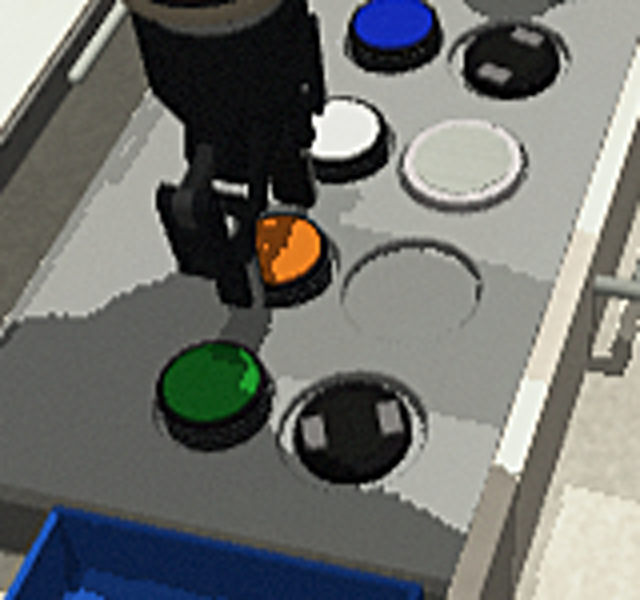

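The side crop shows the fingers on either side of the amber disc at (290,250), clear of green (210,390) and pale (345,135).

Call:
arm_command(
  increments=[
    [[1,-1,2,0,0.71],[0,0,2,0,0.71],[0,0,2,0,0.71],[0,0,0,0,0.71],[0,0,1,0,0.71],[0,0,1,0,0.71],[0,0,0,0,0.71],[0,0,0,0,0.71]],
  ],
)

```text
time: 12.55
ee_pos: [613.8, 76.5, 35.3]
tcp_rot: [[-0.999, -0.045, -0.0], [-0.045, 0.999, -0.0], [0.0, -0.0, -1.0]]
ft_force: [1.0, -0.4, -0.2]
width: 0.713
grip_force: 0.0
```

Call:
arm_command(
  increments=[
    [[0,0,1,0,0.7],[0,0,0,0,0.7],[0,0,1,0,0.7],[0,0,0,0,0.7],[0,0,0,0,0.7],[0,0,0,0,0.7],[0,0,0,0,0.7],[0,0,0,0,0.7]],
  ],
)

```text
time: 13.55
ee_pos: [613.8, 76.5, 33.4]
tcp_rot: [[-0.999, -0.045, 0.0], [-0.045, 0.999, -0.0], [-0.0, -0.0, -1.0]]
ft_force: [1.1, 0.5, 0.2]
width: 0.699
grip_force: 0.0
```

Call:
arm_command(
  increments=[
    [[0,0,0,0,0.5],[0,0,0,0,0.5],[0,0,0,0,0.5],[0,0,0,0,0.5],[0,0,0,0,0.5],[0,0,0,0,0.5],[0,0,-1,0,0.5],[0,0,-2,0,0.5]],
  ],
  force=40,
)

```text
time: 14.55
ee_pos: [613.6, 76.5, 36.2]
tcp_rot: [[-0.999, -0.045, -0.0], [-0.045, 0.999, -0.0], [0.0, -0.0, -1.0]]
ft_force: [0.7, -0.6, -0.5]
width: 0.591
grip_force: 41.5
```

Call:
arm_command(
  increments=[
    [[0,0,-4,0,0.5],[0,0,-8,0,0.5],[0,0,-14,0,0.5],[0,0,-18,0,0.5],[0,0,-18,0,0.5],[0,0,-18,0,0.5],[0,0,-14,0,0.5],[0,15,-10,0,0.5]],
  ],
)

```text
time: 15.55
ee_pos: [613.4, 90.7, 141.5]
tcp_rot: [[-0.999, -0.043, 0.001], [-0.043, 0.999, -0.0], [-0.001, -0.0, -1.0]]
ft_force: [-0.5, -0.3, 0.2]
width: 0.589
grip_force: 41.5
```

Call:
arm_command(
  increments=[
    [[6,28,0,0,0.5],[7,34,0,0,0.5],[7,34,0,0,0.5],[7,34,0,0,0.5],[7,34,0,0,0.5],[7,34,0,0,0.5],[6,22,0,0,0.5],[0,8,0,0,0.5]],
  ],
)

```text
time: 16.55
ee_pos: [554.9, 319.0, 140.1]
tcp_rot: [[-0.999, -0.048, -0.001], [-0.048, 0.999, -0.0], [0.001, -0.0, -1.0]]
ft_force: [-0.1, 0.3, -1.3]
width: 0.588
grip_force: 41.5
```

```bash
python3 - <<'E'
from h import *
o=bot.observe(); print(o["time"],o["ee_pos"],o["width"],o["grip_force"],o["ft_force"])
w=img("wrist"); cv2.imwrite("pics/w5.png",w["img"])
X=np.array([.999,.0455]);Y=np.array([-.0455,.999])
c=np.array([555,317.]);
for a,b in [(-80,-65),(80,-65),(-80,65),(80,65)]: print(proj(w,[*(c+a*X+b*Y),12]))
E
```

```text
16.55 [554.86879518 318.98999524 140.06254998] 0.588460709390969 41.53885066509247 [-0.08651983  0.30056682 -1.25556651]
(np.float64(239.60574673664843), np.float64(107.21681817219815))
(np.float64(250.95314869944582), np.float64(274.5022195508216))
(np.float64(392.59395483156), np.float64(107.01240710893319))
(np.float64(381.80943077686237), np.float64(274.6379277905447))
```

View pics/w5.png

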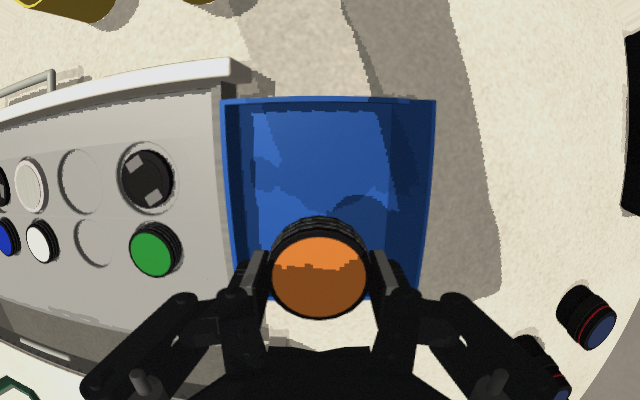

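The amber disc is held level at (320,277). The bin floor's edges match the projection, with columns from about 240 to 392, so the disc is centred and I can lower it.

Call:
arm_command(
  increments=[
    [[0,-1,15,0,0.5],[0,0,22,0,0.5],[0,0,22,0,0.5],[0,0,20,0,0.5],[0,0,15,0,0.5],[0,0,10,0,0.5],[0,0,5,0,0.5],[0,0,0,0,0.5]],
  ],
)

```text
time: 17.6
ee_pos: [556.0, 316.2, 31.4]
tcp_rot: [[-0.999, -0.045, 0.0], [-0.045, 0.999, -0.0], [-0.0, -0.0, -1.0]]
ft_force: [0.1, 0.2, -0.9]
width: 0.587
grip_force: 41.5
```

Call:
arm_command(
  increments=[
    [[0,0,0,0,0.5],[0,0,1,0,0.5],[0,0,1,0,0.5],[0,0,1,0,0.5],[0,0,0,0,0.5],[0,0,0,0,0.5],[0,0,0,0,0.5],[0,0,0,0,0.5]],
  ],
)

```text
time: 18.6
ee_pos: [556.0, 316.1, 28.3]
tcp_rot: [[-0.999, -0.045, 0.0], [-0.045, 0.999, -0.0], [-0.0, -0.0, -1.0]]
ft_force: [0.1, -0.4, -0.5]
width: 0.59
grip_force: 41.5
```

Call:
arm_command(
  increments=[
    [[0,0,1,0,0.5],[0,0,1,0,0.5],[0,0,0.5,0,0.5],[0,0,0.5,0,0.5],[0,0,0.5,0,0.5],[0,0,0,0,0.5],[0,0,0,0,0.5],[0,0,0,0,0.5]],
  ],
)

```text
time: 19.6
ee_pos: [555.9, 316.1, 24.8]
tcp_rot: [[-0.999, -0.045, 0.0], [-0.045, 0.999, -0.0], [-0.0, -0.0, -1.0]]
ft_force: [0.2, 0.7, -0.5]
width: 0.594
grip_force: 41.6
```

Call:
arm_command(
  increments=[
    [[0,0,0.5,0,0.5],[0,0,0.5,0,0.5],[0,0,0.5,0,0.5],[0,0,0,0,0.5],[0,0,0,0,0.5],[0,0,0,0,0.5],[0,0,0,0,0.5],[0,0,0,0,0.5]],
  ],
)

```text
time: 20.6
ee_pos: [555.9, 316.2, 24.7]
tcp_rot: [[-0.999, -0.045, -0.0], [-0.045, 0.999, 0.0], [0.0, 0.001, -1.0]]
ft_force: [-6.1, -2.3, 13.6]
width: 0.588
grip_force: 42.8
```

Contact with the floor. I'll ease off, release, and rise.

Call:
arm_command(
  increments=[
    [[0,0,-1,0,0.5],[0,0,0,0,0.65],[0,0,0,0,0.75],[0,0,0,0,0.75],[0,0,0,0,0.75],[0,0,-5,0,0.75],[0,0,-15,0,0.75],[0,0,-20,0,0.75]],
  ],
)

```text
time: 21.6
ee_pos: [556.0, 316.1, 65.6]
tcp_rot: [[-0.999, -0.045, 0.0], [-0.045, 0.999, -0.0], [-0.0, -0.0, -1.0]]
ft_force: [0.3, 0.4, -0.0]
width: 0.75
grip_force: 0.0
```

Call:
arm_command(
  increments=[
    [[0,0,-30,0,0.75],[0,0,-30,0,0.75],[0,0,-30,0,0.75],[0,0,-30,0,0.75],[0,0,-10,0,0.75],[0,-20,0,0,1],[0,-40,0,0,1],[0,-50,0,0,1]],
  ],
)

```text
time: 22.6
ee_pos: [560.0, 204.0, 192.8]
tcp_rot: [[-0.999, -0.046, -0.002], [-0.046, 0.999, -0.001], [0.002, -0.001, -1.0]]
ft_force: [0.4, -0.2, -0.1]
width: 0.997
grip_force: 0.0
```

Call:
arm_command(
  increments=[
    [[2.5,-50,0,0,1],[3,-50,0,0,1],[3,-50,0,0,1],[3,-50,0,0,1],[3,-50,0,0,1],[3,-50,0,0,1],[2.5,-50,0,0,1],[2,-35,0,0,1]],
  ],
)

```text
time: 23.6
ee_pos: [554.0, -183.2, 193.2]
tcp_rot: [[-0.999, -0.042, -0.002], [-0.042, 0.999, -0.0], [0.002, -0.0, -1.0]]
ft_force: [0.4, 0.9, 0.5]
width: 1.001
grip_force: 0.0
```

Call:
arm_command(
  increments=[
    [[0.3,-16.5,0,0,1],[0,0,0,0,1],[0,0,0,0,1],[0,0,0,0,1],[0,0,0,0,1],[0,0,0,0,1],[0,0,0,0,1],[0,0,0,0,1]],
  ],
)

```text
time: 24.6
ee_pos: [556.7, -195.8, 194.3]
tcp_rot: [[-0.999, -0.045, -0.0], [-0.045, 0.999, -0.0], [0.0, -0.0, -1.0]]
ft_force: [-0.4, 0.5, -0.3]
width: 1.003
grip_force: 0.0
```

```bash
python3 - <<'E'
from h import *
o=bot.observe(); print(o["time"],o["ee_pos"],o["width"])
w=img("wrist")["img"]; d=img("side")["img"]
cv2.imwrite("pics/m6.png",np.vstack([cv2.resize(w[60:310,100:600],(625,312)),cv2.resize(d[250:390,130:410],(560,280))[:, :].copy() if 0 else cv2.copyMakeBorder(cv2.resize(d[250:390,130:410],(560,280)),0,0,0,65,cv2.BORDER_CONSTANT)]))
E
```

```text
24.6 [ 556.73180901 -195.84900135  194.34291375] 1.003267950067273
```

View pics/m6.png

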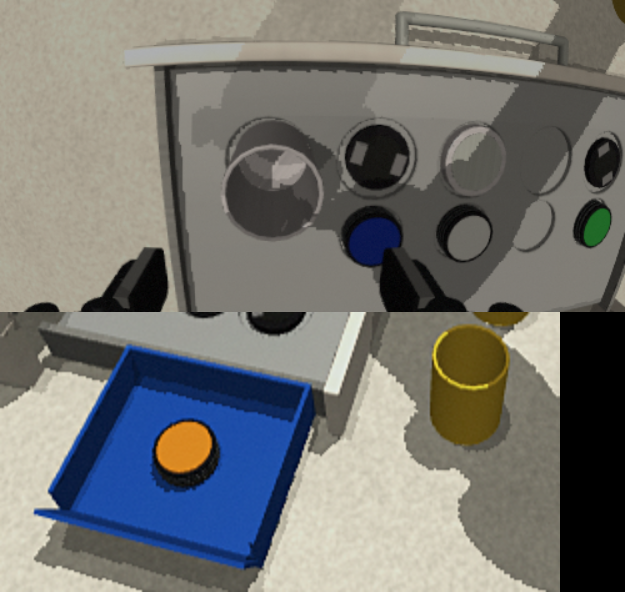

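The amber disc lies flat in the middle of the bin, at (186,450) in the lower half. The tin stands in the spare well, at (272,190) in the upper half, centred between the pads. Next I'll grip it.

Call:
arm_command(
  increments=[
    [[0,0,20,0,1],[0,0,24,0,1],[0,0,24,0,1],[0,0,24,0,1],[0,0,16,0,1],[0,0,9.5,0,1],[0,0,0,0,1],[0,0,0,0,1]],
  ],
)

```text
time: 25.7
ee_pos: [557.2, -196.1, 77.5]
tcp_rot: [[-0.999, -0.045, 0.001], [-0.045, 0.999, -0.0], [-0.001, -0.0, -1.0]]
ft_force: [0.3, -0.0, -0.7]
width: 1.005
grip_force: 0.0
```

Call:
arm_command(
  increments=[
    [[0,0,0,0,0.5],[0,0,0,0,0.5],[0,0,0,0,0.5],[0,0,0,0,0.5],[0,0,0,0,0.5],[0,0,0,0,0.5],[0,0,0,0,0.5],[0,0,0,0,0.5]],
  ],
  force=35,
)

```text
time: 26.7
ee_pos: [557.3, -196.0, 77.8]
tcp_rot: [[-0.999, -0.045, 0.001], [-0.045, 0.999, -0.0], [-0.001, -0.0, -1.0]]
ft_force: [-0.9, -0.3, 5.2]
width: 0.733
grip_force: 37.4
```

Call:
arm_command(
  increments=[
    [[0,0,-5,0,0.5],[0,0,-10,0,0.5],[0,0,-15,0,0.5],[0,0,-15,0,0.5],[0,0,0,0,0.5],[0,15,0,0,0.5],[0,30,0,0,0.5],[0,35,0,0,0.5]],
  ],
)

```text
time: 27.7
ee_pos: [552.5, -114.3, 121.1]
tcp_rot: [[-0.999, -0.045, -0.001], [-0.045, 0.999, 0.0], [0.001, 0.0, -1.0]]
ft_force: [0.1, -0.2, -1.0]
width: 0.727
grip_force: 38.5
```

Call:
arm_command(
  increments=[
    [[0,35,0,0,0.5],[0,35,0,0,0.5],[0,35,0,0,0.5],[0,35,0,0,0.5],[0,30,0,0,0.5],[0,15,0,0,0.5],[0,5,0,0,0.5],[0,0,0,0,0.5]],
  ],
)

```text
time: 28.7
ee_pos: [544.5, 73.2, 121.7]
tcp_rot: [[-0.999, -0.045, -0.0], [-0.045, 0.999, -0.001], [0.0, -0.0, -1.0]]
ft_force: [0.4, -0.7, -1.4]
width: 0.732
grip_force: 38.5
```

Call:
arm_command(
  increments=[
    [[0,0,8,0,0.5],[0,0,10,0,0.5],[0,0,8,0,0.5],[0,0,6,0,0.5],[0,0,4,0,0.5],[0,0,3,0,0.5],[0,0,2.5,0,0.5],[0,0,0,0,0.5]],
  ],
)

```text
time: 29.7
ee_pos: [544.5, 73.8, 80.2]
tcp_rot: [[-0.999, -0.045, -0.0], [-0.045, 0.999, -0.0], [0.0, -0.0, -1.0]]
ft_force: [0.2, -0.1, -0.9]
width: 0.73
grip_force: 38.5
```

Call:
arm_command(
  increments=[
    [[0,0,0,0,0.5],[0,0,1,0,0.5],[0,0,0.5,0,0.5],[0,0,0,0,0.5],[0,0,0,0,0.5],[0,0,0,0,0.5],[0,0,0,0,0.5],[0,0,0,0,0.5]],
  ],
)

```text
time: 30.7
ee_pos: [544.6, 73.8, 78.8]
tcp_rot: [[-0.999, -0.045, 0.0], [-0.045, 0.999, -0.0], [-0.0, -0.0, -1.0]]
ft_force: [0.2, -0.4, -0.2]
width: 0.73
grip_force: 38.5
```

Call:
arm_command(
  increments=[
    [[0,0,0.7,0,0.5],[0,0,0.5,0,0.5],[0,0,0,0,0.5],[0,0,0,0,0.5],[0,0,0,0,0.8],[0,0,0,0,1],[0,0,0,0,1],[0,0,0,0,1]],
  ],
)

```text
time: 31.7
ee_pos: [544.6, 73.9, 77.6]
tcp_rot: [[-0.999, -0.045, -0.0], [-0.045, 0.999, -0.0], [0.0, -0.0, -1.0]]
ft_force: [1.3, 0.7, -0.7]
width: 1.001
grip_force: 0.0
```

Call:
arm_command(
  increments=[
    [[0,0,-5,0,1],[0,0,-15,0,1],[0,0,-20,0,1],[0,0,-25,0,1],[0,0,-25,0,1],[0,0,-25,0,1],[0,0,-5,0,1],[0,0,0,0,1]],
  ],
)

```text
time: 32.7
ee_pos: [544.6, 73.9, 197.9]
tcp_rot: [[-0.999, -0.045, 0.001], [-0.045, 0.999, 0.0], [-0.001, 0.0, -1.0]]
ft_force: [-0.2, -0.1, -0.3]
width: 0.998
grip_force: 0.0
```

```bash
python3 - <<'E'
from h import *
o=bot.observe(); print(o["time"],o["ee_pos"],o["width"])
cv2.imwrite("pics/s7.png",cv2.resize(img("side")["img"][90:390,140:420],None,fx=2,fy=2))
E
```

```text
32.7 [544.59387689  73.88724828 197.85170506] 0.9980881836687256
```

View pics/s7.png

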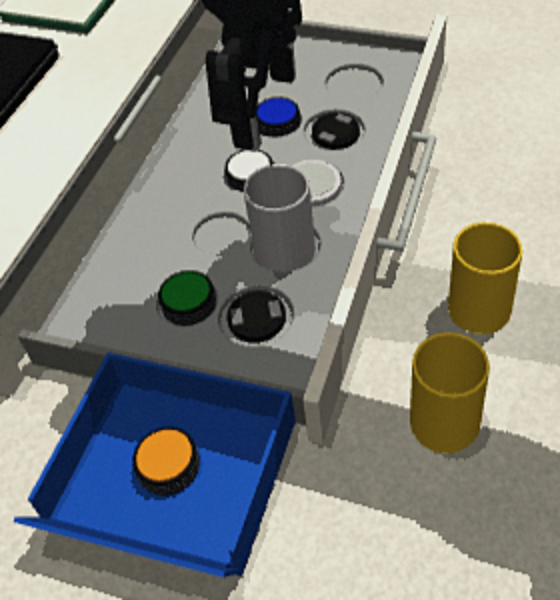

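The tin is upright with its rim at (279,186), the same pixel as before the job. The amber disc lies flat in the bin at (165,455), and the gripper is clear of everything.

```bash
python3 -c "
from plant import bot
print(bot.close_job())"
```

```text
the job is handed in; nothing more can be done
None
```

The job is handed in at about 33 s: the amber filter lies flat in the blue bin and the tin stands upright in its original well; no verdict came back.

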